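# Seat a die carrier in the model scanner's keyed socket

## Task

Get the white plaster die ready for scanning: pick it up with its carrier, turn it so that the carrier's blue tab lines up with the notch in the scanner's round socket, and lower it in until it sits fully home and level, then let go. Set it down, do not drop it in from above, and leave the yellow die standing where it is.

Things in the scene. Friction and masses are not known exactly. Their poses are not given: they have to be found in the camera images.
- white_die: Loose die carrier, 0.13 kg: round aluminium base, 45 mm across, 10 mm thick, with one blue tab (10 mm wide, 10 mm thick) out to 36 mm from the axis. On it a white plaster block to grip, 26 x 26 mm, square to the tab, 10 to 46 mm above the underside; tooth stump (20 mm across) on top, to 58 mm. Origin: centre of the underside; z up, the tab points along -x.
- white_tab (a point): On the underside of the white die's blue tab, 32 mm from the carrier's axis; shows which way the tab points. Axes as white_die.
- yellow_die: A second loose carrier, the same in every way but with ochre yellow plaster; stays where it is. Same origin and axes.
- scanner: Fixed desktop model scanner: pale grey base 170 x 130 mm, 34 mm high, with a dark turntable and grey socket ring; a camera housing stands across its +x end, 74 to 110 mm from the socket's axis, up to 86 mm above the bench. Origin: on the bench under the socket's axis; z up, the notch is on the -x side.
- socket (a point): Centre of the socket floor, 40 mm above the bench; axes as the scanner's. Ring 12 mm high, 90 mm across outside; inside 55 mm across at the floor, flaring over its upper 6 mm to 67 mm. One gap, the notch: 20 mm wide, flaring to 32 mm. Home: the carrier's underside on this floor, tab in the notch, carrier axes along the scanner's.
- notch (a point): Middle of the notch at floor height, 32 mm from the socket's axis on its -x side; the tab belongs here. Axes as scanner.
There are look-alikes about, which are no part of the job. What is shaped like the white_die but purple is not meant.

How it is judged:
At the end, for the whole second after the job is handed in: The white die's carrier is at rest in the socket: centre within 10 mm of its axis, underside less than 3 mm above its floor, tilt under 3 degrees, tab within 12 mm of the notch's middle. The yellow die stands upright within 30 mm of where it was (horizontal distance between white_die and socket below 0.01 m and z of white_die in the frame of socket below 0.003 m and angle between white_die's own z axis and vertical below 0.06 rad and horizontal distance between white_tab and notch below 0.012 m and linear speed of white_die below 0.02 m/s and angle between yellow_die's own z axis and vertical below 0.1 rad and distance of yellow_die from where it was at the start of the episode below 0.03 m); the robot touches nothing.
It fails at once if the white die is let go while it is over the socket and more than 25 mm above its floor (horizontal distance between white_die and socket below 0.04 m and z of white_die in the frame of socket above 0.025 m and contact force between the fingers and white_die below 0.05 N).
It fails at once if the yellow die is knocked or carried away (more than 30 mm) (distance of yellow_die from where it was at the start of the episode above 0.03 m).
It also fails if it takes over 35 s, if anything falls off the work surface, if the arm or the gripper's body presses on something with over 40 N, if the wrist force passes 120 N, or if a joint passes its speed limit or range.

## Robot

A 6-joint arm with a two-finger parallel gripper is mounted at the origin on a cart in front of the work surface, level with it; the furniture and walls round the work are solid. World frame = base frame: x ahead of the robot, y to its left, z up, the work surface at z = 0. Lengths are in m, angles in rad, forces in N, time in s.
With the tool pointing down it reaches from about 0.25 to 0.725 m from the base axis. Payload 4 kg.
Tool frame: the origin (TCP) lies on the centre line of the jaws, within the pads' length; the fingertips stand 17 mm ahead of it and the grasp point (between the pads) lies 2 mm behind it; z points along the fingers, y is the line along which they close (so a half turn about z gives the same grasp; the last joint's range is limited). The gripper opens to 85 mm and grips with 20 to 120 N. Pads are 22 mm wide; open, the fingers measure 114 mm over their backs; the gripper's body (76 mm by 85 mm) begins 54 mm behind the grasp point. The pads swing forward as they close: fully open they stand 13 mm farther back than shut.
Start: joints at [-1.226, 0.241, 0.005, 1.335, 0, 1.571], TCP at [0.169, -0.471, 0.222] pointing down, gripper open.
Joint ranges: [-2.72, 2.72], [-1.05, 1.87], [-1.09, 1.28], [-1.99, 2.15], [-1.42, 1.44], [-3.14, 3.14]. Speed limits (rad/s): [2.79, 2.79, 3.14, 3.14, 3.14, 3.14].

## Interface

Orientations are given as a unit quaternion [x, y, z, w].
In Python, from workcell import get_obs, imaging, order gives the robot as it stands.
- The arm moves only by the tool apply_moves, never from a script. Its argument "targets" is a list that holds one entry, the list of rows, each a list of 5 numbers: the shift along the world's x, y, z in units of 40 mm (1.0 is 40 mm), then the turn about the world's z in degrees, then the gripper command: -1 is shut, 1 is fully open, values between are in proportion. In form: [[[dx, dy, dz, turn, fingers], ...]]. A call has 1 to 8 rows; each row shifts and turns the commanded pose from where the row before left it; what a row does not reach is not made up. A row lasts 1/12 s, in which the tool goes at most 41.7 mm and 7.16 degrees, less where a joint would pass 70% of its speed; a pose out of reach is approached as far as the arm can. A call is refused whole if a number of a shift passes 1 or a number of a turn 7.16, either way. A call with a gripper value outside its range is refused whole. The fingers move at their own pace and stop on an object; the grip force is fixed at half the most. Time passes only in rows, so rows that do not move let the fingers close. It gives the time, the measured TCP pose, the force, the opening and the grip force at its end, in the units of the state.
- get_obs(): the state, without advancing time (a new reading comes with each control period).
- imaging.camera(name): name is "scene" or "top" or "wrist"; returns (picture, depth): 400x640x3 uint8, blue, green, red; 400x640 float32, m along the optical axis (not along the pixel's ray), 0 where there is no reading.
- imaging.get_calibration(name): a dict with "camera_matrix" (3x3 intrinsics, pixels), "eye" and "rotation" of the camera in the world; the wrist camera has in their place "hand_eye" (4x4, takes a point from camera to tool coordinates, whose origin is the TCP and whose axes are the flange's). Camera axes: x right, y down, z forward; pixel columns grow to the right and rows downward; lengths in m; the calibration is good to about 2 mm. A picture is of the moment at which its call begins: read the wrist's pose just before it. get_calibration takes no time and is no camera call.
- order.job_done(): hands the job in; it is judged then, once.
The state is a dict: "clock": time; "joint_pos": joint angles; "joint_vel": joint speeds; "tau": joint torques, N m; "eef_pos": TCP position; "tool_rot": TCP orientation; "ft_force": force on the tool from outside, world axes, zero at the start; "ft_torque": the same for the moment, N m; "grip_width": finger opening in m; "grasp_force": force on a finger pad.
Only numpy, scipy, OpenCV 4.12 (cv2) and the standard library are available. Lean on these libraries where they do the work, as an engineer would, in place of code of your own. Each camera call takes 0.05 s, during which the arm holds its last target. There are 200 camera calls.

## Working session

There is one attempt and no reset: what is moved stays moved. The work goes in short steps, Python scripts to look and compute and a tool call to move; the robot and the scene stay as the last step left them, time stands still between calls to the robot, and variables do not carry over. Pictures are saved under pics/ and viewed, at most 10 in all, crops included, and the job is handed in when it is done.

Besides the shell and the picture viewer there is one more tool, called after ">>>" as name(argument=value, ...) on one line, values as JSON. apply_moves: Moves the arm, as the interface text tells. Its arguments: {"type":"object","properties":{"targets":{"type":"array","items":{"type":"array","items":{"type":"array","items":{"type":"number"}}}}},"required":["targets"]}

```bash
mkdir -p pics; ls; cat > h.py <<'E'
import numpy as np, cv2
from workcell import get_obs, imaging, order
from scipy.spatial.transform import Rotation as R
def snap(n):
    o=get_obs(); im,d=imaging.camera(n); c=imaging.get_calibration(n); K=np.array(c['camera_matrix'])
    if n=='wrist':
        T=np.eye(4);T[:3,:3]=R.from_quat(o['tool_rot']).as_matrix();T[:3,3]=o['eef_pos'];T=T@np.array(c['hand_eye'])
        e,Rm=T[:3,3],T[:3,:3]
    else: e,Rm=np.array(c['eye']),np.array(c['rotation'])
    return im,d,K,e,Rm
def plane(uv,z,K,e,Rm):
    uv=np.atleast_2d(uv).astype(float); r=(Rm@np.linalg.inv(K)@np.c_[uv,np.ones(len(uv))].T).T
    return e+r*((z-e[2])/r[:,2])[:,None]
def cloud(d,K,e,Rm):
    v,u=np.mgrid[:d.shape[0],:d.shape[1]]
    p=np.stack([(u-K[0,2])/K[0,0]*d,(v-K[1,2])/K[1,1]*d,d],-1)
    return p@Rm.T+e
E
python3 - <<'E'
from h import *
for n in ('top','scene'):
    im,d,K,e,Rm=snap(n); cv2.imwrite(f'pics/{n}0.png',im); np.savez(f'{n}0.npz',im=im,d=d,K=K,e=e,Rm=Rm); print(n,e.round(3),Rm.round(2).tolist())
o=get_obs();print(o['tool_rot'],o['clock'],o['grip_width'])
E
```

```text
pics
top [ 0.413 -0.337  0.894] [0.71, -0.7, 0.03, -0.03]
scene [ 0.078 -0.956  0.445] [0.82, -0.25, 0.16, -0.5]
[ 9.85177132e-01  1.71537692e-01 -1.55971941e-04 -9.02677729e-04] 0.1 0.0857453244303544
```

View pics/top0.png

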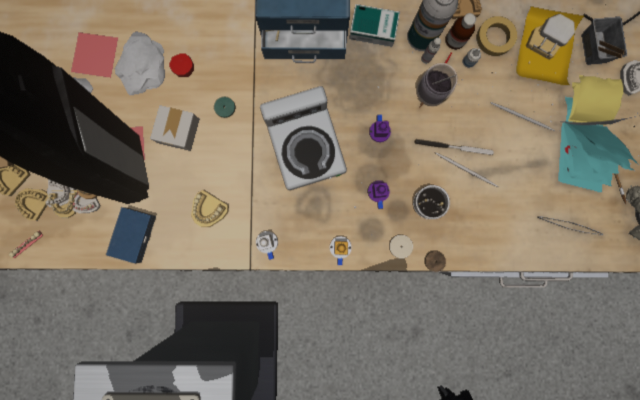

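View pics/scene0.png

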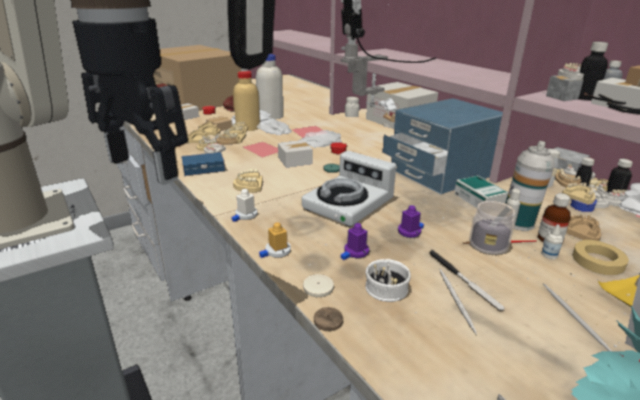

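The top picture shows the white die at (267,242) with its tab pointing down and slightly right, the yellow die at (340,247), two purple look-alikes at (380,130) and (378,190), and the scanner socket at (308,152).

```bash
sed -i "s/else: e,Rm=np.array(c\['eye'\]),np.array(c\['rotation'\])/else:\n        e=np.array(c['eye']);r=np.array(c['rotation']);Rm=R.from_quat(r).as_matrix() if r.size==4 else r/" h.py
python3 - <<'E'
from h import *
f=np.load('top0.npz');im,d,K,e=f['im'],f['d'],f['K'],f['e'];Rm=R.from_quat(f['Rm']).as_matrix()
P=cloud(d,K,e,Rm)
hsv=cv2.cvtColor(im,cv2.COLOR_BGR2HSV)
m=cv2.inRange(hsv,(108,150,90),(125,255,255))
n,l,s,c=cv2.connectedComponentsWithStats(m)
for i in range(1,n):
    if s[i,4]>8: print('blue',c[i].round(1),s[i,4],plane(c[i],.01,K,e,Rm)[0].round(4))
# die tops
Z=P[...,2]
print('table z',np.median(Z[200:220,270:330]))
for nm,(u0,u1,v0,v1) in dict(w=(250,290,225,262),y=(322,360,230,268)).items():
    for lo,hi in((.05,.07),(.04,.05)):
        mm=(Z[v0:v1,u0:u1]>lo)&(Z[v0:v1,u0:u1]<hi)
        q=P[v0:v1,u0:u1][mm]; print(nm,lo,len(q),q.mean(0).round(4) if len(q) else '', q.min(0).round(3),q.max(0).round(3))
s=P[80:195,255:355];im2=im[80:195,255:355]
mm=((s[...,2]>.047)&(s[...,2]<.06)).astype('uint8');
base=((s[...,2]>.028)&(s[...,2]<.06)).astype('uint8')
for nm,k in(('ring',mm),('base',base)):
    cs=max(cv2.findContours(k,0,2)[0],key=cv2.contourArea); print(nm,k.sum(),cv2.minAreaRect(cs),cv2.minEnclosingCircle(cs))
big=cv2.resize(np.hstack([im[80:270,250:370],cv2.cvtColor(np.clip(Z[80:270,250:370]*2500,0,255).astype('uint8'),cv2.COLOR_GRAY2BGR)]),None,fx=3,fy=3,interpolation=2)
cv2.imwrite('pics/crop1.png',big)
E
```

```text
blue [379.5 117.9] 21 [ 0.6566 -0.4569  0.01  ]
blue [380.  204.3] 26 [ 0.4748 -0.4569  0.01  ]
blue [270.3 255.6] 18 [ 0.3689 -0.2327  0.01  ]
blue [339.5 261.3] 22 [ 0.3582 -0.3736  0.01  ]
table z -0.0005178083100221831
w 0.05 52 [ 0.3976 -0.2241  0.0558] [ 0.389 -0.233  0.05 ] [ 0.405 -0.215  0.059]
w 0.04 126 [ 0.3978 -0.2245  0.0457] [ 0.383 -0.238  0.041] [ 0.413 -0.21   0.05 ]
y 0.05 54 [ 0.3875 -0.3743  0.0554] [ 0.381 -0.383  0.05 ] [ 0.394 -0.367  0.06 ]
y 0.04 126 [ 0.3875 -0.3745  0.0453] [ 0.374 -0.387  0.04 ] [ 0.4   -0.361  0.05 ]
ring 748 ((52.5, 71.5), (43.0, 41.0), 90.0) ((52.97590255737305, 71.34939575195312), 22.46028709411621)
base 4244 ((51.01039505004883, 66.396728515625), (71.14067077636719, 63.61775588989258), 72.55281066894531) ((50.159339904785156, 65.73443603515625), 46.648738861083984)
```

View pics/crop1.png

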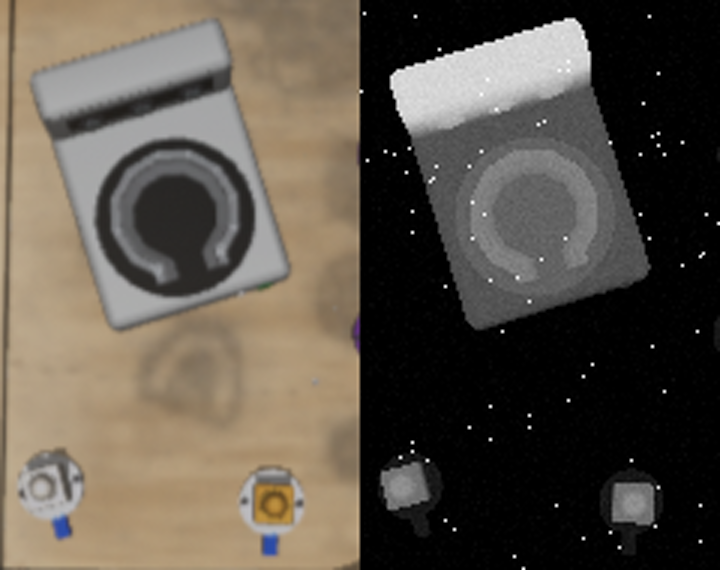

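The enlargement shows the notch at the ring's lower right, at about (195,275) in the crop, and the white die's tab pointing almost the same way as the notch. Now the exact yaws and centres.

```bash
python3 - <<'E'
from h import *
f=np.load('top0.npz');im,d,K,e=f['im'],f['d'],f['K'],f['e'];Rm=R.from_quat(f['Rm']).as_matrix()
P=cloud(cv2.medianBlur(d,3),K,e,Rm);Z=P[...,2]
def sub(u0,u1,v0,v1,lo,hi):
    q=P[v0:v1,u0:u1].reshape(-1,3);return q[(q[:,2]>lo)&(q[:,2]<hi)]
for nm,b in dict(w=(250,290,225,262),y=(322,360,230,268)).items():
    print(nm,cv2.minAreaRect((sub(*b,.035,.065)[:,:2]*1000).astype('f4')))
q=sub(255,355,80,195,.028,.11);print('base',cv2.minAreaRect((q[:,:2]*1000).astype('f4')))
q=sub(255,355,80,195,.07,.11);print('housing',cv2.minAreaRect((q[:,:2]*1000).astype('f4')),q[:,2].max())
q=sub(280,340,120,190,.047,.056)[:,:2]
# ring mid radius ~39 (flat top 33.5..45): circle fit of outer/inner symmetric
from scipy.optimize import least_squares
c0=q.mean(0)
r=least_squares(lambda p:np.hypot(*(q-p[:2]).T)-p[2],[*c0,.039],loss='soft_l1',f_scale=.004);print('ring',r.x.round(4),len(q))
a=np.degrees(np.arctan2(*(q-r.x[:2]).T[::-1]))%360
h,_=np.histogram(a,72,(0,360));g=np.where(h<h.mean()*.3)[0]*5+2.5;print('gap',g,h[34:45])
sa=np.sort(a);k=np.argmax(np.diff(sa));print(sa[k],sa[k+1])
print('floor',sub(300,316,146,158,.02,.06)[:,2].mean())
E
```

```text
w ((397.696533203125, -223.73924255371094), (26.00860595703125, 25.557188034057617), 15.756266593933105)
y ((387.0710754394531, -374.172119140625), (25.613916397094727, 25.540714263916016), 89.82849884033203)
base ((602.68115234375, -300.52044677734375), (169.73043823242188, 129.87252807617188), 17.860532760620117)
housing ((663.8744506835938, -280.8009033203125), (41.00407791137695, 129.88168334960938), 17.94487953186035) 0.08702281634749398
ring [ 0.5778 -0.3083  0.0367] 706
gap [182.5 187.5 192.5 197.5 202.5 207.5 212.5] [14  9  0  0  0  0  0  0  0  8  9]
178.43448376347308 215.98163787379394
floor 0.03948122791980287
```

>>> apply_moves(targets=[[[0.5, 0.5, 0, -1, 1], [0.6, 0.65, 0, -1, 1], [0.6, 0.65, 0, -1, 1], [0.6, 0.65, 0, -0.8, 1], [0.6, 0.65, 0, 0, 1], [0.6, 0.65, 0, 0, 1], [0.6, 0.65, 0, 0, 1], [0.6, 0.65, 0, 0, 1]]])

```text
clock: 0.77
eef_pos: [0.3576, -0.267, 0.2218]
tool_rot: [0.99, 0.139, -0.0, -0.0]
ft_force: [0.3, -1.1, 0.1]
grip_width: 0.0851
grasp_force: 0.0
```

>>> apply_moves(targets=[[[0.5, 0.6, -0.5, 0, 1], [0.3, 0.4, -0.5, 0, 1], [0, 0, -0.5, 0, 1], [0, 0, 0, 0, 1], [0, 0, 0, 0, 1]]])

```text
clock: 1.18
eef_pos: [0.388, -0.2278, 0.1612]
tool_rot: [0.99, 0.139, -0.001, -0.001]
ft_force: [0.6, -0.9, 0.1]
grip_width: 0.0853
grasp_force: 0.0
```

```bash
python3 - <<'E'
from h import *
im,d,K,e,Rm=snap('wrist');cv2.imwrite('pics/w1.png',im)
o=get_obs();print(o['eef_pos'],o['clock'],e.round(3),Rm.round(2).tolist())
P=cloud(cv2.medianBlur(d,3),K,e,Rm);q=P.reshape(-1,3)
def near(c,r,lo,hi):
    return q[(np.hypot(*(q[:,:2]-c).T)<r)&(q[:,2]>lo)&(q[:,2]<hi)]
w=near((.3977,-.224),.03,.035,.07)
print(len(w),len(w) and cv2.minAreaRect((w[:,:2]*1000).astype('f4')))
k=near((.3977,-.224),.03,.05,.07);print(len(k),k.mean(0) if len(k) else '',k.max(0))
m=cv2.inRange(cv2.cvtColor(im,cv2.COLOR_BGR2HSV),(108,150,60),(125,255,255))
n,l,s,c=cv2.connectedComponentsWithStats(m)
for i in range(1,n):
    if s[i,4]>80: print('blue',c[i].round(1),s[i,4],plane(c[i],.01,K,e,Rm)[0].round(4))
E
```

```text
[ 0.3887364  -0.22868351  0.16233064] 1.2333 [ 0.458 -0.207  0.313] [[0.28, -0.92, -0.28], [-0.96, -0.26, -0.08], [-0.0, 0.29, -0.96]]
1011 ((397.315673828125, -223.3544921875), (26.1357479095459, 25.232025146484375), 15.958941459655762)
298 [ 0.39851849 -0.2228699   0.05588744] [ 0.40522064 -0.21514116  0.05860409]
blue [585.2 152.6] 165 [ 0.475  -0.4558  0.01  ]
blue [319.7 193.4] 115 [ 0.3696 -0.2318  0.01  ]
blue [452.4 240.8] 113 [ 0.3588 -0.3728  0.01  ]
```

View pics/w1.png

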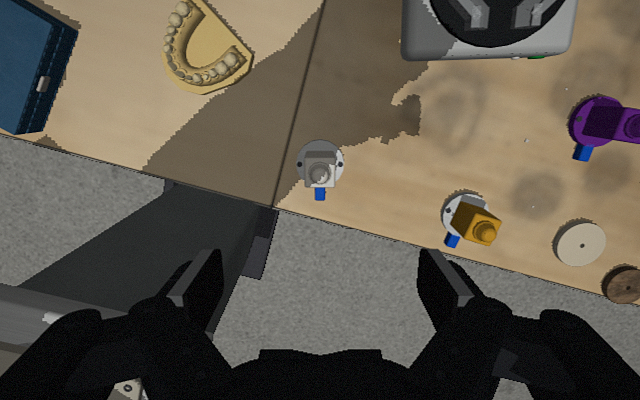

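The wrist picture shows the white die centred between the fingers at (320,175), with the tab at (320,193). The two measurements agree to 1 mm.

>>> apply_moves(targets=[[[0.22, 0.125, 0, 0, 1], [0, 0, -0.6, 0, 1], [0, 0, -0.8, 0, 1], [0, 0, -0.8, 0, 1], [0, 0, -0.6, 0, 1], [0, 0, -0.4, 0, 1], [0, 0, 0, 0, 1], [0, 0, 0, 0, 1]]])

```text
clock: 1.9
eef_pos: [0.3983, -0.2241, 0.0346]
tool_rot: [0.99, 0.138, 0.0, -0.0]
ft_force: [-0.3, 0.1, 1.0]
grip_width: 0.0856
grasp_force: 0.0
```

>>> apply_moves(targets=[[[0, 0, 0, 0, -1], [0, 0, 0, 0, -1], [0, 0, 0, 0, -1], [0, 0, 0, 0, -1], [0, 0, 0, 0, -1], [0, 0, 0, 0, -1], [0, 0, 0, 0, -1], [0, 0, 0, 0, -1]]])

```text
clock: 2.57
eef_pos: [0.3984, -0.2239, 0.0353]
tool_rot: [0.99, 0.139, 0.001, 0.001]
ft_force: [-1.5, 0.5, 6.0]
grip_width: 0.0222
grasp_force: 58.5
```

>>> apply_moves(targets=[[[0, 0, 0.3, 0, -1], [0, 0, 0.6, 0, -1], [0, 0, 0.8, 0, -1], [0, 0, 0.8, 0, -1], [0, 0, 0.5, 0, -1], [0, 0, 0, 0, -1], [0, 0, 0, 0, -1]]])

```text
clock: 3.15
eef_pos: [0.3985, -0.224, 0.1552]
tool_rot: [0.99, 0.139, 0.001, 0.001]
ft_force: [-0.4, 0.8, -1.4]
grip_width: 0.0218
grasp_force: 58.9
```

```bash
cat > look.py <<'E'
from h import *
import sys
n=sys.argv[1]; im,d,K,e,Rm=snap('scene')
o=get_obs();print(o['eef_pos'],o['clock'],o['grip_width'],o['grasp_force'],o['ft_force'])
p=np.array(o['eef_pos']);c=Rm.T@(p-e);u,v=(K@c/c[2])[:2].astype(int);print(u,v)
u=int(np.clip(u,80,560));v=int(np.clip(v,70,330))
a=cv2.resize(im[v-70:v+70,u-80:u+80],None,fx=3,fy=3,interpolation=2)
im,d,K,e,Rm=snap('wrist');b=cv2.resize(im[100:400,160:480],None,fx=1,fy=1.4)
cv2.imwrite(f'pics/{n}.png',np.hstack([a,b])[:, :800]);np.savez(f'{n}.npz',im=im,d=d,K=K,e=e,Rm=Rm)
E
python3 look.py g1
```

```text
[ 0.39750169 -0.22336622  0.15379034] 3.2 0.021756251358071597 58.91422212123871 [ 0.24863996  0.93514506 -1.9620472 ]
240 144
```

View pics/g1.png

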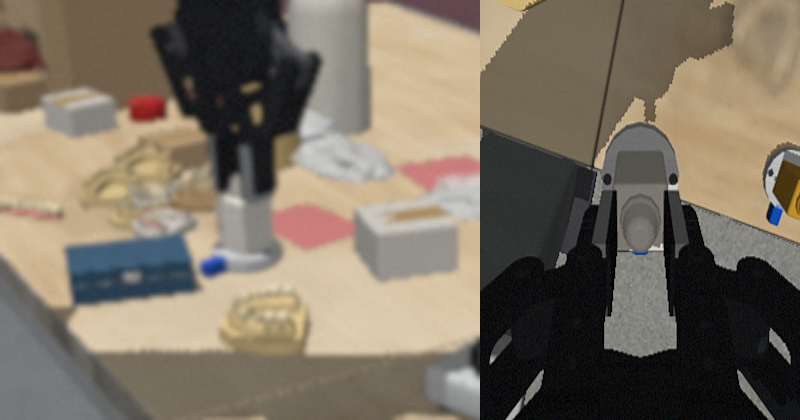

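The die is held and lifted, with the tab still pointing toward the robot at (212,265) in the crop. The grip looks high on the block, so I'll measure how the die hangs.

```bash
python3 - <<'E'
from h import *
f=np.load('g1.npz');im,d,K,e,Rm=[f[k] for k in('im','d','K','e','Rm')]
P=cloud(cv2.medianBlur(d,3),K,e,Rm)
# view crop (x-480+160, y/1.4+100)
for nm,x,y in(('stumptop',640,215),('blocktop',640,180),('plateback',640,138),('plateL',612,165),('plateR',668,165)):
    u,v=x-320,int(y/1.4+100); print(nm,(u,v),np.median(P[v-2:v+3,u-2:u+3].reshape(-1,3),0).round(4))
im,d,K,e,Rm=snap('scene');P=cloud(cv2.medianBlur(d,3),K,e,Rm);hsv=cv2.cvtColor(im,cv2.COLOR_BGR2HSV)
m=cv2.inRange(hsv,(105,130,60),(128,255,255));m[:,:200]=0;m[:,270:]=0;m[:130]=0;m[190:]=0
q=P[m>0];print('tab',len(q),np.median(q,0).round(4),q.min(0).round(3),q.max(0).round(3))
r=P.reshape(-1,3);s=r[(np.hypot(r[:,0]-.3975,r[:,1]+.2234)<.04)&(r[:,2]>.09)&(r[:,2]<.25)]
h,b=np.histogram(s[:,2],32,(.09,.25));
for i in range(20):
    t=s[(s[:,2]>=b[i])&(s[:,2]<b[i+1])]
    if len(t):print(b[i].round(3),len(t),np.ptp(t[:,0]).round(3),np.ptp(t[:,1]).round(3))
print(get_obs()['eef_pos'])
E
```

```text
stumptop (320, 253) [ 0.4028 -0.2213  0.1732]
blocktop (320, 228) [ 0.4089 -0.2195  0.16  ]
plateback (320, 198) [ 0.4134 -0.2182  0.1282]
plateL (292, 217) [ 0.3982 -0.2059  0.1281]
plateR (348, 217) [ 0.4069 -0.2368  0.128 ]
tab 26 [ 0.3676 -0.2338  0.1245] [ 0.363 -0.236  0.12 ] [ 0.374 -0.229  0.127]
0.115 24 0.044 0.012
0.12 68 0.055 0.039
0.125 125 0.056 0.039
0.13 45 0.032 0.021
0.135 43 0.028 0.022
0.14 47 0.029 0.021
0.145 46 0.03 0.024
0.15 45 0.03 0.022
0.155 49 0.031 0.022
0.16 53 0.031 0.03
0.165 50 0.026 0.044
0.17 56 0.028 0.044
0.175 65 0.03 0.04
0.18 59 0.027 0.046
0.185 58 0.027 0.047
[ 0.39661089 -0.2228892   0.1525794 ]
```

The carrier hangs level (all three plate points at z = 0.128), with its underside 35.5 mm below the TCP as planned. Now over to the socket.

>>> apply_moves(targets=[[[0.35, -0.16, 0, 0.3, -1], [0.7, -0.33, 0, 0.5, -1], [0.8, -0.38, 0, 0.5, -1], [0.8, -0.38, 0, 0.5, -1], [0.8, -0.38, 0, 0, -1], [0.7, -0.33, 0, 0, -1], [0.36, -0.16, 0, 0, -1], [0, 0, 0, 0, -1]]])

```text
clock: 3.97
eef_pos: [0.58, -0.309, 0.1504]
tool_rot: [0.988, 0.154, -0.001, -0.001]
ft_force: [-0.0, 0.2, -1.4]
grip_width: 0.0218
grasp_force: 59.1
```

>>> apply_moves(targets=[[[0, 0, 0, 0, -1], [0, 0, 0, 0, -1]]])

```text
clock: 4.13
eef_pos: [0.5766, -0.3075, 0.1523]
tool_rot: [0.988, 0.154, -0.002, -0.001]
ft_force: [0.6, -0.6, -0.9]
grip_width: 0.022
grasp_force: 59.1
```

```bash
python3 look.py s1; python3 - <<'E'
from h import *
f=np.load('s1.npz');im,d,K,e,Rm=[f[k] for k in('im','d','K','e','Rm')]
P=cloud(cv2.medianBlur(d,3),K,e,Rm);q=P.reshape(-1,3)
def near(c,r,lo,hi): return q[(np.hypot(*(q[:,:2]-c).T)<r)&(q[:,2]>lo)&(q[:,2]<hi)]
from scipy.optimize import least_squares
p=near((.578,-.308),.03,.122,.134)
h,c=0,0
cc,rr=cv2.minEnclosingCircle((p[:,:2]*1000).astype('f4'));print('plate',cc,rr,p[:,2].mean())
b=near((.578,-.308),.03,.15,.165);print('blocktop',len(b),cv2.minAreaRect((b[:,:2]*1000).astype('f4')),b[:,2].mean())
r=near((.578,-.308),.055,.046,.056);print('ring',len(r))
m=near((.6,-.3),.15,.028,.038);print(cv2.minAreaRect((m[:,:2]*1000).astype('f4')))
im,d,K,e,Rm=snap('top')
m=cv2.inRange(cv2.cvtColor(im,cv2.COLOR_BGR2HSV),(108,150,60),(125,255,255))
n,l,s,c=cv2.connectedComponentsWithStats(m)
for i in range(1,n):
    if s[i,4]>8: print('blue',c[i].round(1),s[i,4],plane(c[i],.127,K,e,Rm)[0].round(4))
E
```

```text
[ 0.57657412 -0.30759035  0.15297114] 4.1833 0.02189207496467356 59.09232795238495 [ 0.08593193  0.33224601 -1.31736372]
342 139
plate (575.5062255859375, -307.0302734375) 22.50847053527832 0.12735403414248603
blocktop 1578 ((575.8987426757812, -306.6730651855469), (26.17034912109375, 26.748098373413086), 16.160261154174805) 0.16105476756328208
ring 3593
((598.6954345703125, -345.63336181640625), (132.1505126953125, 213.6978759765625), 17.776348114013672)
blue [379.5 117.9] 21 [ 0.6243 -0.441   0.127 ]
blue [310.9 159.4] 44 [ 0.5471 -0.3168  0.127 ]
blue [380.  204.3] 25 [ 0.4667 -0.4409  0.127 ]
blue [339.5 261.3] 22 [ 0.3654 -0.3688  0.127 ]
```

View pics/s1.png

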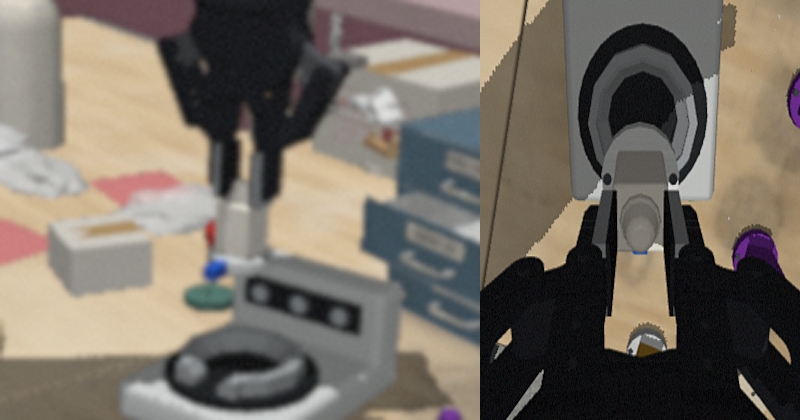

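The carrier is over the socket, with the tab at (215,270) in the crop on the notch side. The centre is 2–3 mm short, so I'll correct that while lowering.

>>> apply_moves(targets=[[[0.06, -0.035, 0, 0, -1], [0, 0, -0.4, 0, -1], [0, 0, -0.5, 0, -1], [0, 0, -0.4, 0, -1], [0, 0, -0.2, 0, -1], [0, 0, 0, 0, -1], [0, 0, 0, 0, -1]]])

```text
clock: 4.87
eef_pos: [0.5804, -0.3097, 0.0944]
tool_rot: [0.988, 0.154, -0.0, -0.0]
ft_force: [0.2, -0.5, -1.2]
grip_width: 0.022
grasp_force: 59.1
```

```bash
python3 - <<'E'
from h import *
im,d,K,e,Rm=snap('wrist');o=get_obs();print(o['eef_pos'],o['ft_force'])
P=cloud(cv2.medianBlur(d,3),K,e,Rm);q=P.reshape(-1,3)
def near(c,r,lo,hi): return q[(np.hypot(*(q[:,:2]-c).T)<r)&(q[:,2]>lo)&(q[:,2]<hi)]
b=near((.578,-.308),.03,.093,.106);print('blocktop',len(b),cv2.minAreaRect((b[:,:2]*1000).astype('f4')),b[:,2].mean())
p=near((.578,-.308),.026,.058,.075);print('plate',cv2.minEnclosingCircle((p[:,:2]*1000).astype('f4')),p[:,2].mean())
im,d,K,e,Rm=snap('top')
m=cv2.inRange(cv2.cvtColor(im,cv2.COLOR_BGR2HSV),(108,150,60),(125,255,255))
n,l,s,c=cv2.connectedComponentsWithStats(m)
for i in range(1,n):
    if s[i,4]>8: print('blue',c[i].round(1),s[i,4],plane(c[i],.065,K,e,Rm)[0].round(4))
E
```

```text
[ 0.5810947  -0.31006807  0.09525394] [ 0.57795701 -0.89082526 -1.12398528]
blocktop 1508 ((579.9133911132812, -308.9659729003906), (25.70781707763672, 26.956987380981445), 17.100343704223633) 0.10273676173749836
plate ((579.6668701171875, -309.0747985839844), 22.407546997070312) 0.06863613017202073
blue [379.5 117.9] 21 [ 0.6414 -0.4494  0.065 ]
blue [312.9 162.4] 38 [ 0.5521 -0.3191  0.065 ]
blue [380.  204.3] 25 [ 0.471  -0.4493  0.065 ]
blue [339.5 261.3] 22 [ 0.3616 -0.3713  0.065 ]
```

>>> apply_moves(targets=[[[-0.03, 0.02, -0.1, 0, -1], [0, 0, -0.1, 0, -1], [0, 0, -0.1, 0, -1], [0, 0, -0.05, 0, -1], [0, 0, 0, 0, -1]]])

```text
clock: 5.38
eef_pos: [0.5789, -0.3087, 0.0792]
tool_rot: [0.988, 0.154, -0.001, -0.0]
ft_force: [-1.2, 0.8, -1.2]
grip_width: 0.0218
grasp_force: 59.1
```

>>> apply_moves(targets=[[[0, 0, -0.04, 0, -1], [0, 0, 0, 0, -1], [0, 0, 0, 0, -1]]])

```text
clock: 5.63
eef_pos: [0.5794, -0.309, 0.0785]
tool_rot: [0.988, 0.154, -0.0, -0.0]
ft_force: [0.3, -0.1, -1.2]
grip_width: 0.0218
grasp_force: 59.1
```

>>> apply_moves(targets=[[[0, 0, -0.03, 0, -1], [0, 0, 0, 0, -1], [0, 0, 0, 0, -1]]])

```text
clock: 5.88
eef_pos: [0.5794, -0.309, 0.0773]
tool_rot: [0.988, 0.154, -0.0, -0.0]
ft_force: [-0.1, -0.8, -0.4]
grip_width: 0.0216
grasp_force: 59.1
```

>>> apply_moves(targets=[[[0, 0, -0.025, 0, -1], [0, 0, 0, 0, -1], [0, 0, 0, 0, -1]]])

```text
clock: 6.13
eef_pos: [0.5793, -0.3089, 0.0762]
tool_rot: [0.988, 0.154, -0.0, -0.0]
ft_force: [-0.0, -0.4, -1.5]
grip_width: 0.0218
grasp_force: 59.1
```

>>> apply_moves(targets=[[[0, 0, -0.025, 0, -1], [0, 0, 0, 0, -1], [0, 0, 0, 0, -1]]])

```text
clock: 6.38
eef_pos: [0.5796, -0.309, 0.0755]
tool_rot: [0.988, 0.154, 0.0, 0.0]
ft_force: [-0.8, -0.4, -1.2]
grip_width: 0.0217
grasp_force: 59.3
```

>>> apply_moves(targets=[[[0, 0, -0.025, 0, -1], [0, 0, 0, 0, -1], [0, 0, 0, 0, -1]]])

```text
clock: 6.63
eef_pos: [0.5796, -0.309, 0.0754]
tool_rot: [0.988, 0.154, 0.0, 0.0]
ft_force: [-1.9, 1.3, 4.8]
grip_width: 0.0221
grasp_force: 61.1
```

>>> apply_moves(targets=[[[0, 0, -0.02, 0, -1], [0, 0, 0, 0, -1], [0, 0, 0, 0, -1]]])

```text
clock: 6.88
eef_pos: [0.5797, -0.3091, 0.0753]
tool_rot: [0.988, 0.154, 0.001, 0.0]
ft_force: [-3.5, 2.6, 8.7]
grip_width: 0.0217
grasp_force: 62.1
```

Contact came at TCP z = 0.0754, which puts the underside at 40 mm on the socket floor. Releasing, then backing straight up.

>>> apply_moves(targets=[[[0, 0, 0, 0, 0.2], [0, 0, 0, 0, 0.2], [0, 0, 0, 0, 0.2], [0, 0, 0, 0, 0.2], [0, 0, 0, 0, 0.2], [0, 0, 0, 0, 0.2]]])

```text
clock: 7.38
eef_pos: [0.5793, -0.3089, 0.0731]
tool_rot: [0.988, 0.154, -0.0, -0.0]
ft_force: [-0.6, 0.6, -0.4]
grip_width: 0.0515
grasp_force: 0.0
```

>>> apply_moves(targets=[[[0, 0, 0.2, 0, 0.2], [0, 0, 0.4, 0, 0.2], [0, 0, 0.6, 0, 0.2], [0, 0, 0.8, 0, 0.2], [0, 0, 0.8, 0, 0.2], [0, 0, 0.5, 0, 0.2], [0, 0, 0, 0, 0.2]]])

```text
clock: 7.97
eef_pos: [0.5821, -0.3104, 0.2129]
tool_rot: [0.988, 0.154, 0.005, 0.004]
ft_force: [0.4, 0.2, 1.2]
grip_width: 0.0511
grasp_force: 0.0
```

>>> apply_moves(targets=[[[-0.6, 0.2, 0, 0, 0.2], [-0.6, 0.2, 0, 0, 0.2], [-0.6, 0.2, 0, 0, 0.2], [-0.4, 0.2, 0, 0, 0.2], [0, 0, 0, 0, 0.2]]])

```text
clock: 8.38
eef_pos: [0.488, -0.2755, 0.2056]
tool_rot: [0.988, 0.154, -0.001, -0.001]
ft_force: [-0.4, 0.7, 0.1]
grip_width: 0.0514
grasp_force: 0.0
```

```bash
python3 - <<'E'
from h import *
im,d,K,e,Rm=snap('wrist');o=get_obs();print(o['eef_pos'],o['clock'])
P=cloud(cv2.medianBlur(d,3),K,e,Rm);q=P.reshape(-1,3)
def near(c,r,lo,hi): return q[(np.hypot(*(q[:,:2]-c).T)<r)&(q[:,2]>lo)&(q[:,2]<hi)]
b=near((.578,-.308),.022,.078,.094);A=np.c_[b[:,:2]-b[:,:2].mean(0),np.ones(len(b))]
print('blocktop',len(b),cv2.minAreaRect((b[:,:2]*1000).astype('f4')),b[:,2].mean(),'slope',np.linalg.lstsq(A,b[:,2],rcond=None)[0])
p=near((.578,-.308),.0235,.044,.054);print('plate',len(p),cv2.minEnclosingCircle((p[:,:2]*1000).astype('f4')),np.median(p[:,2]))
def blue(im,K,e,Rm,t):
    m=cv2.inRange(cv2.cvtColor(im,cv2.COLOR_BGR2HSV),(108,150,60),(125,255,255));n,l,s,c=cv2.connectedComponentsWithStats(m)
    for i in range(1,n):
        if s[i,4]>8: print(t,c[i].round(1),s[i,4],plane(c[i],.05,K,e,Rm)[0].round(4))
blue(im,K,e,Rm,'wrist')
a=im
im,d,K,e,Rm=snap('top');blue(im,K,e,Rm,'top')
cv2.imwrite('pics/end.png',np.hstack([a[:400,100:540],cv2.resize(im[90:223,250:370],(360,400),interpolation=2)]))
E
```

```text
[ 0.49012162 -0.27639356  0.20584437] 8.4333
blocktop 918 ((578.4721069335938, -308.491455078125), (25.61881446838379, 26.23653793334961), 17.745807647705078) 0.08628477760206862 slope [ 0.00943016 -0.02102157  0.08628478]
plate 862 ((577.8828125, -308.9114990234375), 23.161670684814453) 0.049673872589446416
wrist [549.7  57.6] 170 [ 0.6457 -0.4321  0.05  ]
wrist [386.  121.9] 183 [ 0.5519 -0.3173  0.05  ]
wrist [470.  223.2] 103 [ 0.4847 -0.4326  0.05  ]
wrist [363.2 290.7] 29 [ 0.3796 -0.3576  0.05  ]
top [379.5 117.9] 21 [ 0.6455 -0.4515  0.05  ]
top [380.  204.3] 25 [ 0.4721 -0.4513  0.05  ]
top [339.5 261.3] 22 [ 0.3607 -0.3719  0.05  ]
```

View pics/end.png

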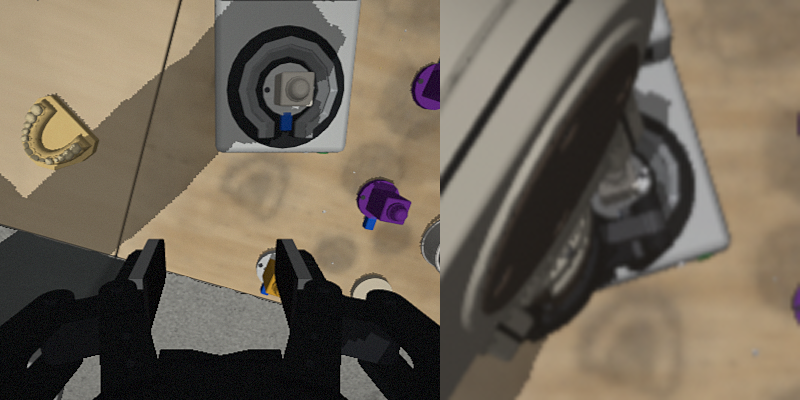

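The wrist picture shows the die in the ring with its tab in the notch at (286,122). The plate top is at 49.7 mm, so it is seated, and the yellow die's tab is at the same pixel as before. Handing in.

```bash
python3 -c "
from workcell import order
print(order.job_done())"
```

```text
the job is handed in; nothing more can be done
None
```

The white die is in the scanner socket, let go, with its tab in the notch and the carrier seated and level as far as the cameras can measure; the yellow die was not moved, and the job is handed in, though no verdict came back.

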